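Put the spice jar away behind the latched gate

TASK

Put the white-capped spice jar away in the wooden rack: lift the gate's latch bar by its black ball knob, swing the gate wide open (past a right angle), stand the jar upright on the rack floor under the shelf, just inside the gateway, and then swing the gate fully shut so that the bar drops back into its catch. Leave the yellow-capped jar and the red tin on the worktop as they are.

Things in the scene. Friction and masses are not known exactly. Their poses are not given: they have to be found in the camera images.
- rack: Fixed light-wood spice rack, 206 mm wide, 200 high. Origin: on the worktop under the middle of the shut gate; x points into the rack, y to its left, z up. Posts at y = +-95 (90 high), low wire side rails. Floor 8 above the worktop, x 8 to 145. Shelf above it covers x 20 to 157, underside at z = 185: a gripper must lean back 30 to 47 deg to reach in. A jar and a mill stand in the far corners.
- bay_spot (a point): A good place for the jar: point on the rack floor (8 mm above the worktop), 45 mm behind the gate's middle plane, midway between the sides.
- gate (a joint): Gate angle, rad (lengths in mm): 0 shut, to 1.95 as its free (right) edge swings out to the front and round to the left. Stays where left. Panel 10 thick, centred on rack x = 0 when shut, 168 wide, z 12 to 85; hinge at the left post. Blocked while the bar is in the catch. Lead it shut by the knob, bar raised, or push it on its front with room left above the knob.
- gate_hinge (a point): Point on the gate's upright hinge axis: at the left post, x = 0, y = +87 mm in the rack frame, 48.5 mm up.
- gate_edge (a point): Point on the gate's front (outer) face, 165 mm from the hinge axis, close to the free edge, 48.5 mm up; moves with the gate. Beside it on the right post the dark catch sticks out to 57 mm in front of the gate's mid-plane, 71 mm high at its nose.
- bar (a joint): Latch bar angle, rad (lengths in mm): 0 level, 0.4 most lifted; falls back when let go. Dark steel rod 10 thick, z = 62, its axis 13 in front of the gate's mid-plane, from a pivot 55 from the hinge to beyond the free edge. Clears the catch nose (on the right post) above 0.11 rad: raise the knob 12 to 20. If pushed shut, the bar rides up the catch's ramp (knob rises 8) and drops in.
- latch_knob (a point): Centre of the black ball knob of the latch bar, 24 mm across, on a level stalk 8 thick that sticks out forward from the bar. With bar down and gate shut it is at z = 62, 55 in front of the gate's mid-plane, 115 from the hinge axis along the gate, 60 from the bar's pivot. Pinch the ball from above, fingers on its left and right. Moves with gate and bar.
- white_jar_mid (a point): Centre, half-way up, of the loose spice jar with the WHITE cap, 47 mm across, 98 mm high (cap: the top 20 mm), 0.11 kg, standing upright. z up along the jar.
- yellow_jar_mid (a point): Centre, half-way up, of the loose spice jar with the YELLOW cap, 44 mm across, 100 mm high. Leave alone.
- red_tin_mid (a point): Centre, half-way up, of the loose red tin, 57 mm across, 72 mm high. Leave alone.
Things that resemble listed ones, but are neither listed nor needed, are in the scene too. Leave any green, purple or turquoise look-alike of the part that bears white_jar_mid alone.

How it is judged:
On the way, in this order (a step that is already met when the one before it is completed fails the run):
1. the latch bar is lifted clear of its catch (over 0.12 rad) with the gate still shut (value of joint bar above 0.12 rad and value of joint gate below 0.08 rad), for 0.05 s.
2. the gate is swung wide open (over 1.4 rad) (value of joint gate above 1.4 rad), for 0.2 s.
3. the white-capped jar stands upright on the rack floor, let go (x of white_jar_mid in the frame of rack between 0.028 and 0.125 m and y of white_jar_mid in the frame of rack between -0.075 and 0.075 m and height (world z) of white_jar_mid between 0.053 and 0.061 m and angle between white_jar_mid's own z axis and vertical below 0.1 rad and contact force between the fingers and white_jar below 0.2 N), for 0.2 s.
4. the gate is shut again and the bar is down in its catch (value of joint gate below 0.05 rad and value of joint bar below 0.04 rad), for 0.2 s.
At the end, for the whole second after the job is handed in: The gate is shut (under 0.05 rad) with the bar down in its catch (under 0.04 rad), and the white-capped jar stands still and upright (within 0.1 rad) on the rack floor, 28 to 125 mm behind the gate plane and within 75 mm of the middle (all of step 4 and x of white_jar_mid in the frame of rack between 0.028 and 0.125 m and y of white_jar_mid in the frame of rack between -0.075 and 0.075 m and height (world z) of white_jar_mid between 0.053 and 0.061 m and angle between white_jar_mid's own z axis and vertical below 0.1 rad and linear speed of white_jar below 0.02 m/s); the robot touches nothing.
It fails at once if the yellow-capped jar is moved by more than 30 mm (distance of yellow_jar_mid from where it was at the start of the episode above 0.03 m).
It fails at once if the red tin is moved by more than 30 mm (distance of red_tin_mid from where it was at the start of the episode above 0.03 m).
It also fails if it takes over 72 s, if anything falls off the work surface, if the arm or the gripper's body presses on something with over 40 N, if the wrist force passes 120 N, or if a joint passes its speed limit or range.

ROBOT

A 6-joint arm with a two-finger parallel gripper is mounted at the origin on a cart in front of the work surface, level with it; the furniture and walls round the work are solid. World frame = base frame: x ahead of the robot, y to its left, z up, the work surface at z = 0. Lengths are in m, angles in rad, forces in N, time in s.
With the tool pointing down it reaches from about 0.275 to 0.875 m from the base axis. Payload 12.5 kg.
Tool frame: the origin (TCP) lies at the very end of the fingers, on their centre line; the grasp point (between the pads) lies 19 mm behind it; z points along the fingers, y is the line along which they close (so a half turn about z gives the same grasp; the last joint's range is limited). The gripper opens to 85 mm and grips with 20 to 120 N. Pads are 22 mm wide; open, the fingers measure 114 mm over their backs; the gripper's body (76 mm by 85 mm) begins 54 mm behind the grasp point. The pads swing forward as they close: fully open they stand 13 mm farther back than shut.
Start: joints at [-1.382, 0.351, 1.652, -0, 1.139, -0.085], TCP at [0.149, -0.529, 0.231] pointing down, gripper open.
Joint ranges: [-2.75, 2.75], [-0.79, 2.1], [0.01, 2.65], [-1.57, 4.71], [0.07, 3.14], [-2.87, 2.87]. Speed limits (rad/s): [2.22, 2.22, 2.79, 3.14, 3.14, 3.14].

INTERFACE

Orientations are given as a 3x3 rotation matrix whose columns are the frame's x, y, z axes.
In Python, from bench import manip gives the robot as it stands. Calls block until the motion is done:
- manip.move_ptp(position, orientation): joint-space move of the TCP to a pose.
- manip.move_l(position, attitude=None, max_speed=0.15): straight line of the TCP; attitude=None keeps the orientation; max_speed is the mean speed in m/s.
- manip.move_j(angles): joint-space move.
- manip.set_gripper(opening, effort=None): opening from 0.0 (shut) to 1.0 (fully open); effort is the grip in N (None keeps the last); returns when the fingers have stopped.
- manip.dwell(seconds).
- manip.inverse_kinematics(position, orientation): joint angles nearest the present ones, or None.
- manip.grab_frame(name): name is "scene" or "top" or "wrist"; returns (picture, depth): 400x640x3 uint8, red, green, blue; 400x640 float32, m along the optical axis (not along the pixel's ray), 0 where there is no reading.
- manip.get_calibration(name): a dict with "camera_matrix" (3x3 intrinsics, pixels), "R" (3x3) and "t" (3): a world point X has camera coordinates R X + t. Camera axes: x right, y down, z forward; pixel columns grow to the right and rows downward; lengths in m; the calibration is good to about 2 mm. A picture is of the moment at which its call begins: read the wrist's pose just before it. get_calibration takes no time and is no camera call; for the wrist camera it gives the pose at the moment of the call.
A pose or a line that the arm cannot do raises manip.Unreachable and nothing moves.
- manip.sign_off(): hands the job in; it is judged then, once.
Trained networks look in the newest picture that a camera, given by its name, has taken for a name from the list of things; names that differ only in an ending like _2 or _b are one class to them, and where a whole thing is asked for, a point or a joint stands for the part that bears it (a point fixed in the world has none). Each returns a list of dicts, best first, with "confidence" (0 to 1); they miss things now and then, are a little off and sometimes report something else, mostly with a low value. They report only what shows in the picture. A call takes as long as a camera call. They do not tell look-alikes from the thing itself.
- manip.look_for(camera, name): "at" ([x, y, z] in m, in world coordinates, good to about 4 mm: the middle of the surface that is visible of it).
Readings, each from a call of its own:
- manip.current_time(): time.
- manip.current_qpos(): joint angles.
- manip.current_joint_vel(): joint speeds.
- manip.current_joint_torque(): joint torques, N m.
- manip.current_ee_pos(): TCP position.
- manip.current_tcp_rot(): TCP orientation.
- manip.current_force(): force on the tool from outside, world axes, zero at the start.
- manip.current_ft_torque(): the same for the moment, N m.
- manip.current_grip_width(): opening from 0.0 (shut) to 1.0 (fully open).
- manip.current_grip_force(): force on a finger pad.
Only numpy, scipy, OpenCV 4.12 (cv2) and the standard library are available. Lean on these libraries where they do the work, as an engineer would, in place of code of your own. Each camera call takes 0.05 s, during which the arm holds its last target. There are 200 camera calls.

## Working session

There is one attempt and no reset: what is moved stays moved. The work goes in short steps, each a Python script; the robot and the scene stay as the last script left them, time stands still between calls to the robot, and variables do not carry over. Pictures are saved under pics/ and viewed, at most 10 in all, crops included, and the job is handed in when it is done.

```bash
mkdir -p pics; python3 - <<'E'
from bench import manip
import cv2,numpy as np
for c in ["scene","top"]:
    p,d=manip.grab_frame(c); cv2.imwrite(f"pics/{c}0.png",p[:,:,::-1])
    for n in ["rack","gate","gate_hinge","gate_edge","latch_knob","white_jar_mid","yellow_jar_mid","red_tin_mid","bar"]:
        print(c,n,[(np.round(o["at"],3).tolist(),round(o["confidence"],2)) for o in manip.look_for(c,n)][:5])
print(manip.current_time())
E
```

```text
scene rack [([0.663, 0.194, 0.119], 0.93)]
scene gate [([0.582, 0.115, 0.066], 0.68)]
scene gate_hinge [([0.582, 0.118, 0.068], 0.57)]
scene gate_edge [([0.583, 0.121, 0.069], 0.67)]
scene latch_knob [([0.512, -0.304, 0.052], 0.63), ([0.565, 0.091, 0.068], 0.56)]
scene white_jar_mid [([0.689, -0.118, 0.062], 0.96), ([0.655, -0.224, 0.069], 0.9), ([0.616, -0.332, 0.063], 0.8), ([0.599, -0.096, 0.062], 0.8)]
scene yellow_jar_mid [([0.484, -0.119, 0.065], 0.88)]
scene red_tin_mid [([0.512, -0.304, 0.049], 0.63)]
scene bar [([0.574, 0.089, 0.063], 0.55)]
top rack [([0.655, 0.134, 0.2], 0.69)]
top gate [([0.588, 0.101, 0.07], 0.93)]
top gate_hinge [([0.589, 0.104, 0.072], 0.88)]
top gate_edge [([0.584, 0.102, 0.069], 0.76)]
top latch_knob [([0.579, 0.089, 0.066], 0.84)]
top white_jar_mid [([0.691, -0.127, 0.095], 0.94), ([0.606, -0.115, 0.099], 0.93), ([0.654, -0.23, 0.098], 0.73), ([0.615, -0.341, 0.098], 0.57)]
top yellow_jar_mid [([0.491, -0.132, 0.096], 0.73), ([0.585, 0.102, 0.069], 0.71)]
top red_tin_mid [([0.525, -0.313, 0.07], 0.8)]
top bar [([0.581, 0.09, 0.066], 0.9)]
1.0
```

View pics/scene0.png

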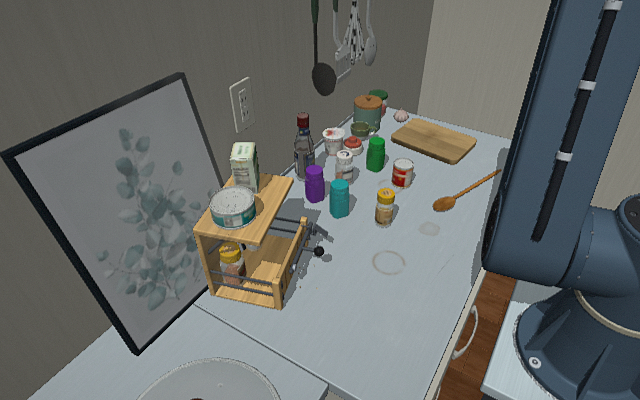

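View pics/top0.png

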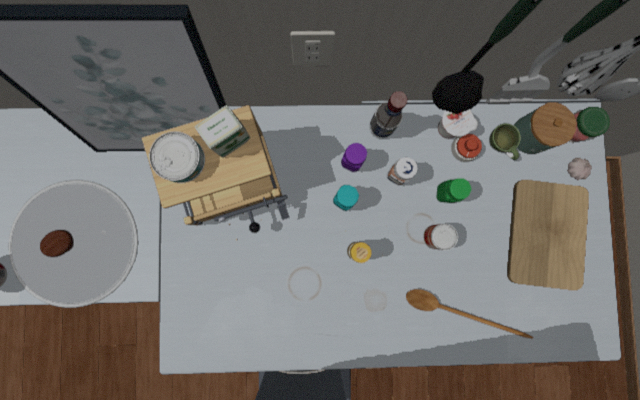

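The white-capped jar is at top (403,170), with purple, teal and green look-alikes near it. The knob is at top (255,227), and the gate runs from about (185,215) to (283,190). I'll get the rack pose from the depth of the shelf top.

```bash
cat > h.py <<'E'
from bench import manip
import cv2,numpy as np
def cloud(c):
    k=manip.get_calibration(c); p,d=manip.grab_frame(c)
    K,R,t=k["camera_matrix"],np.array(k["R"]),np.array(k["t"])
    v,u=np.mgrid[:400,:640]
    X=np.stack([(u-K[0][2])/K[0][0]*d,(v-K[1][2])/K[1][1]*d,d],-1)
    W=(X-t)@R; W[d==0]=np.nan
    return p,W
def proj(c,X):
    k=manip.get_calibration(c);q=k["camera_matrix"]@(np.array(k["R"])@X+k["t"]);return q[:2]/q[2]
E
python3 - <<'E'
from h import *
p,W=cloud("top")
m=(abs(W[...,2]-.2)<.006)&(W[...,1]>-.0)&(W[...,1]<.35)&(W[...,0]>.5)&(W[...,0]<.85)
n,l,s,c=cv2.connectedComponentsWithStats(m.astype(np.uint8))
i=1+np.argmax(s[1:,4]);P=W[l==i]
print(s[1:,4],np.median(P[:,2]));r=cv2.minAreaRect((P[:,:2]*1000).astype(np.float32));print(r,cv2.boxPoints(r))
# knob: dark points
g=p.max(2)
m=(g<45)&(W[...,2]>.04)&(W[...,2]<.085)&(W[...,1]>0)&(W[...,1]<.25)&(W[...,0]>.45)&(W[...,0]<.62)
n,l,s,c=cv2.connectedComponentsWithStats(m.astype(np.uint8))
for i in range(1,n):
    if s[i,4]>5: print(s[i],W[l==i].mean(0),W[l==i].min(0),W[l==i].max(0))
for nm,u,v in [("wj",403,170),("y",361,252),("red",441,236)]:
    w=W[v-14:v+15,u-14:u+15].reshape(-1,3);w=w[w[:,2]>.06];r=cv2.minEnclosingCircle((w[w[:,2]>w[:,2].max()-.008][:,:2]*1000).astype(np.float32));print(nm,w[:,2].max(),r,proj("top",w.mean(0)))
E
```

```text
[ 199  441 4628] 0.19939105488665934
((675.574951171875, 151.8840789794922), (137.82073974609375, 205.9925994873047), 16.96310043334961) [[579.6129   230.2943  ]
 [639.7124    33.263863]
 [771.537     73.47386 ]
 [711.4375   270.5043  ]]
[195 221   3   3   6] [0.55988282 0.2035278  0.07218439] [0.55765322 0.20261668 0.06572941] [0.56221792 0.20466547 0.07686771]
[250 222   9  10  70] [0.5474332  0.08260342 0.07141741] [0.53862524 0.07431782 0.06513463] [0.55794445 0.09150789 0.07910415]
wj 0.10329981053074247 ((664.3933715820312, -239.5387725830078), 22.590051651000977) [404.02547772 169.69405883]
y 0.10453822326687356 ((489.9411926269531, -138.74899291992188), 21.152616500854492) [359.75348414 252.30557618]
red 0.07525081297736322 ((518.4602661132812, -322.4208068847656), 28.627609252929688) [443.28297678 236.89077832]
```

The shelf top measures 137.8 x 206 mm, as specified. The rack origin is then (0.591, 0.126) with yaw 16.96°, which predicts the knob at (0.5465, 0.083); I measured (0.547, 0.083). Next I'll check IK over the gate arc and for the jar poses.

```bash
cat >> h.py <<'E'
a=np.deg2rad(16.96); O=np.array([.591,.1263,0]); X=np.array([np.cos(a),np.sin(a),0]); Y=np.array([-X[1],X[0],0]); Z=np.array([0,0,1.])
HP=O+.087*Y
def rz(t): c,s=np.cos(t),np.sin(t); return np.array([[c,-s,0],[s,c,0],[0,0,1]])
SG=1
def knob(g,b):   # TCP pose pinching the knob at gate angle g, bar angle b
    u=rz(-g)@-Y; n=rz(-g)@-X
    p=HP+(.055+.06*np.cos(b))*u+.055*n+(.062+.06*np.sin(b)-.019)*Z
    y=SG*u; z=-Z
    return p,np.stack([np.cross(y,z),y,z],1)
def lean(az,L,s=1): # tool pointing along azimuth az, leaned back L
    f=np.array([np.cos(az),np.sin(az),0]); z=np.sin(L)*f-np.cos(L)*Z
    y=s*np.array([-f[1],f[0],0]); return np.stack([np.cross(y,z),y,z],1)
def tcp(gp,R): return np.array(gp)+.019*R[:,2]
E
python3 - <<'E'
import h; from h import *
f=lambda q: None if q is None else np.round(q,2).tolist()
for s in (1,-1):
    h.SG=s
    for g in (0,.6,1.2,1.7): print(s,g,f(manip.inverse_kinematics(*knob(g,.25))))
    for L in (40,44):
        for az in (-20,0): R=lean(np.deg2rad(az),np.deg2rad(L),s); print('pick',s,L,az,f(manip.inverse_kinematics(tcp([.66,-.235,.068],R),R)))
        R=lean(a,np.deg2rad(L),s)
        for x in (.045,-.12): print('place',s,L,x,f(manip.inverse_kinematics(tcp(O+x*X+.076*Z,R),R)))
E
```

```text
1 0 [0.07, 0.59, 1.77, -0.0, 0.78, 1.35]
1 0.6 [0.15, 0.51, 1.93, -0.0, 0.7, 2.02]
1 1.2 [0.29, 0.49, 1.96, -0.0, 0.68, 2.77]
1 1.7 None
pick 1 40 -20 [-0.43, 0.7, 1.81, 2.45, 0.08, 2.21]
pick 1 40 0 [-0.52, 0.71, 1.78, 1.49, 0.33, 2.81]
place 1 40 0.045 [0.1, 0.63, 1.94, 2.29, 0.17, 2.26]
place 1 40 -0.12 [-0.0, 0.47, 2.34, 2.63, 0.4, 1.82]
pick 1 44 -20 [-0.43, 0.7, 1.84, 2.83, 0.18, 1.82]
pick 1 44 0 [-0.53, 0.72, 1.81, 1.77, 0.37, 2.52]
place 1 44 0.045 [0.09, 0.64, 1.97, 2.57, 0.27, 1.98]
place 1 44 -0.12 [-0.02, 0.5, 2.37, 2.7, 0.52, 1.74]
-1 0 [0.07, 0.59, 1.77, -0.0, 0.78, -1.8]
-1 0.6 [0.15, 0.51, 1.93, -0.0, 0.7, -1.12]
-1 1.2 [0.29, 0.49, 1.96, -0.0, 0.68, -0.37]
-1 1.7 [0.41, 0.53, 1.89, -0.0, 0.72, 0.24]
pick -1 40 -20 [-0.43, 0.7, 1.81, 2.45, 0.08, -0.94]
pick -1 40 0 [-0.52, 0.71, 1.78, 1.49, 0.33, -0.33]
place -1 40 0.045 [0.1, 0.63, 1.94, 2.29, 0.17, -0.88]
place -1 40 -0.12 [-0.0, 0.47, 2.34, 2.63, 0.4, -1.32]
pick -1 44 -20 [-0.43, 0.7, 1.84, 2.83, 0.18, -1.32]
pick -1 44 0 [-0.53, 0.72, 1.81, 1.77, 0.37, -0.62]
place -1 44 0.045 [0.09, 0.64, 1.97, 2.57, 0.27, -1.16]
place -1 44 -0.12 [-0.02, 0.5, 2.37, 2.7, 0.52, -1.4]
```

```bash
sed -i 's/^SG=1/SG=-1/' h.py; python3 - <<'E'
from h import *
p,R=knob(0,0)
manip.set_gripper(.6,30)
manip.move_ptp(p+.12*Z,R)
im,W=cloud("wrist"); cv2.imwrite("pics/w1.png",im[:,:,::-1])
print(np.round(p,3),[(np.round(o["at"],3),o["confidence"]) for o in manip.look_for("wrist","latch_knob")])
print(proj("wrist",p+.019*Z),manip.current_time())
m=(im.max(2)<45)&(np.linalg.norm(W-(p+.019*Z),axis=2)<.03)
print(m.sum(),np.nanmin(W[m],0),np.nanmax(W[m],0),np.nanmean(W[m],0))
E
```

```text
[0.547 0.083 0.043] [(array([0.576, 0.087, 0.067]), 0.61)]
[322.47498498 200.44211094] 4.1833
810 [0.53564337 0.0719532  0.0607958 ] [0.57517734 0.09403044 0.07512518] [0.54602601 0.08279854 0.06949324]
```

View pics/w1.png

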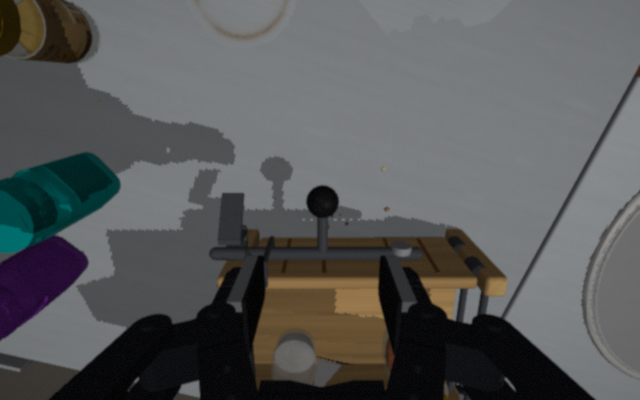

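The knob shows at (322,202), and I predicted (322,200). Next: descend, grip, lift and swing.

```bash
cat >> h.py <<'E'
def swing(g0,g1,b,n):
    for g in np.linspace(g0,g1,n+1)[1:]:
        p,R=knob(g,b); manip.move_l(p,R,max_speed=.1)
def st(*m): print(*m,"t",round(manip.current_time(),2),"F",np.round(manip.current_force(),1),"w",round(manip.current_grip_width(),3),"gf",round(manip.current_grip_force(),1))
E
python3 - <<'E'
from h import *
p,R=knob(0,0)
manip.move_l(p,R,max_speed=.1); st("down")
manip.set_gripper(0.15,30); st("grip")
for b in (.14,.27): manip.move_l(knob(0,b)[0],R,max_speed=.04)
manip.dwell(.1); st("lift")
for g in (.3,.6,.9,1.2,1.5,1.7):
    swing(g-.3 if g<1.6 else 1.5,g,.27,2); st(g)
E
```

```text
down t 5.53 F [-0.3  0.4 -0. ] w 0.605 gf 0.0
grip t 5.91 F [-1.3 -0.4  5.2] w 0.257 gf 29.2
lift t 6.71 F [-0.9 -7.1  2.9] w 0.258 gf 29.9
0.3 t 7.39 F [-3.2 -5.8  2.6] w 0.256 gf 30.1
0.6 t 8.07 F [-4.9 -4.6  3.7] w 0.256 gf 30.3
0.9 t 8.76 F [-4.9 -1.3  3. ] w 0.258 gf 30.3
1.2 t 9.44 F [-3.  -0.   2.9] w 0.258 gf 30.2
1.5 t 10.12 F [-2.5  1.9  3. ] w 0.258 gf 30.2
1.7 t 10.68 F [-2.5  3.1  2.8] w 0.257 gf 30.3
```

```bash
python3 - <<'E'
from h import *
p,R=knob(1.7,0)
manip.move_l(p,R,max_speed=.05)
manip.set_gripper(.6); manip.move_l(p+.15*Z,R,max_speed=.2); st("rel")
Rj=lean(np.deg2rad(-20),np.deg2rad(45),-1)
gp=np.array([.657,-.235,.068]); q=tcp(gp,Rj)-.16*Rj[:,2]+.06*Z
manip.set_gripper(.9)
manip.move_ptp(q,Rj)
im,W=cloud("wrist"); cv2.imwrite("pics/w2.png",im[:,:,::-1]); 
for n in ("white_jar_mid",): print([(np.round(o["at"],3),round(o["confidence"],2)) for o in manip.look_for("wrist",n)],proj("wrist",np.array([.66,-.235,.098])))
w=W[(np.linalg.norm(W[...,:2]-[.66,-.235],axis=2)<.05)&(W[...,2]>.03)]
hi=w[w[:,2]>.094]; print(len(hi),np.median(hi[:,2]),cv2.minEnclosingCircle((hi[:,:2]*1000).astype(np.float32)))
for lo,up in ((.03,.05),(.05,.07),(.08,.095)):
    s=w[(w[:,2]>lo)&(w[:,2]<up)]; print(lo,len(s))
    if len(s)>20:
        A=np.c_[2*s[:,:2],np.ones(len(s))]; c=np.linalg.lstsq(A,(s[:,:2]**2).sum(1),rcond=None)[0]; print(c[:2],np.sqrt(c[2]+c[:2]@c[:2]))
im,W=cloud("top"); cv2.imwrite("pics/top1.png",im[:,:,::-1]); st()
print([(np.round(o["at"],3),round(o["confidence"],2)) for o in manip.look_for("top","latch_knob")],knob(1.7,0)[0])
E
```

```text
rel t 12.44 F [-0.9  0.7 -0.1] w 0.6 gf 0.0
[(array([ 0.683, -0.14 ,  0.085]), 0.81), (array([ 0.602, -0.13 ,  0.058]), 0.8), (array([ 0.659, -0.232,  0.104]), 0.74)] [320.7315104  196.75047499]
1666 0.09727082991674801 ((664.4754638671875, -239.72962951660156), 22.89507293701172)
0.03 278
[ 0.66502288 -0.24006343] 0.025783132180111988
0.05 450
[ 0.66472952 -0.23988054] 0.024872018004796423
0.08 366
[ 0.66482642 -0.23981341] 0.022994130023734943
t 14.63 F [-0.1 -0.1  0. ] w 0.898 gf 0.0
[(array([0.446, 0.21 , 0.065]), 0.65), (array([0.648, 0.156, 0.199]), 0.36)] [0.44308616 0.24465923 0.043     ]
```

View pics/w2.png

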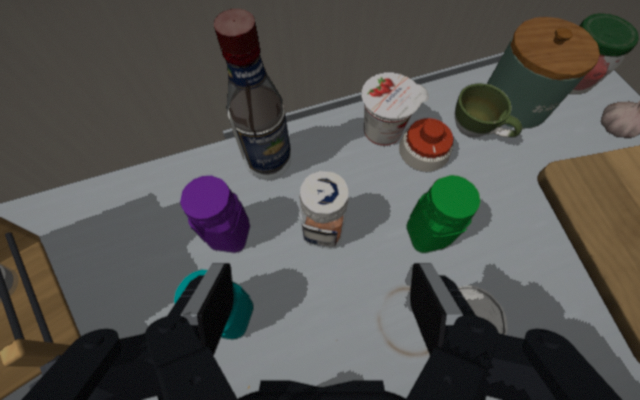

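View pics/top1.png

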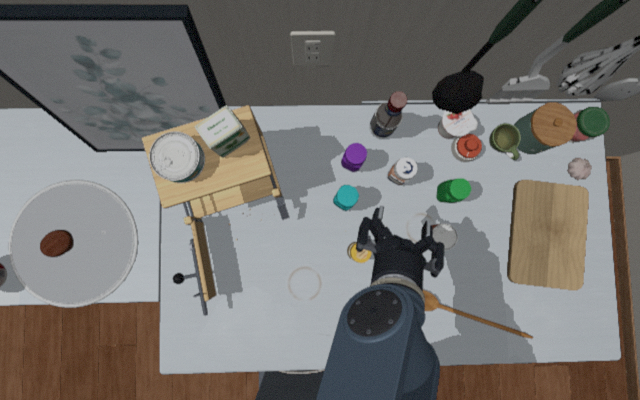

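The gate stands open at about 1.7 rad: panel from (190,218) to (208,298), knob at (179,278). The jar is centred at (0.6647, -0.2398); in the wrist picture it is at (325,200), between the purple and green jars. Now I'll grasp and carry it.

```bash
python3 - <<'E'
from h import *
L=np.deg2rad(45)
Rj=lean(np.deg2rad(-20),L,-1); g=tcp([.6647,-.2398,.064],Rj)
manip.move_l(g-.12*Rj[:,2],Rj); manip.move_l(g,Rj,max_speed=.1); st("at")
manip.set_gripper(.4,40); st("grip")
manip.move_l(g+.13*Z,Rj,max_speed=.12); st("up")
Rp=lean(a,L,-1)
pl=lambda x,z: tcp(O+x*X+(.064+.008+z)*Z,Rp)
manip.move_l(pl(-.13,.13),Rp,max_speed=.12); st("carried")
manip.move_l(pl(-.13,.02),Rp,max_speed=.12); st("front")
im,W=cloud("scene"); cv2.imwrite("pics/s2.png",im[:,:,::-1])
E
```

```text
at t 18.43 F [ 0.8 -0.6  0.2] w 0.897 gf 0.0
grip t 18.81 F [-2.5  2.   6.2] w 0.557 gf 40.9Traceback (most recent call last):
  File "<stdin>", line 6, in <module>
bench.Unreachable: the arm cannot follow that straight line within its joint ranges
```

```bash
python3 - <<'E'
from h import *
L=np.deg2rad(45)
f=lambda q: None if q is None else np.round(q,2).tolist()
print(f(manip.current_qpos()))
Rj=lean(np.deg2rad(-20),L,-1); g=tcp([.6647,-.2398,.064],Rj); F=np.array([np.cos(a-.65),np.sin(a-.65),0])
for dx in (0,-.05,-.1,-.15,-.2):
    for dz in (.01,.04,.08,.12):
        q=manip.inverse_kinematics(g+dz*Z+dx*F,Rj); print(dx,dz,f(q))
Rp=lean(a,L,-1)
for x,z in ((-.13,.13),(-.13,.02),(-.05,.02),(.045,.02),(.045,0)): print('pl',x,z,f(manip.inverse_kinematics(tcp(O+x*X+(.072+z)*Z,Rp),Rp)))
E
```

```text
[-0.43, 0.72, 1.83, 2.85, 0.2, -1.34]
0 0.01 [-0.43, 0.7, 1.83, 2.82, 0.19, -1.31]
0 0.04 [-0.43, 0.65, 1.83, 2.68, 0.13, -1.18]
0 0.08 [-0.43, 0.57, 1.82, 2.18, 0.07, -0.67]
0 0.12 [-0.43, 0.51, 1.81, 0.96, 0.07, 0.56]
-0.05 0.01 [-0.44, 0.65, 1.96, 2.89, 0.26, -1.39]
-0.05 0.04 [-0.44, 0.59, 1.96, 2.81, 0.2, -1.31]
-0.05 0.08 [-0.44, 0.51, 1.95, 2.59, 0.12, -1.08]
-0.05 0.12 None
-0.1 0.01 [-0.45, 0.6, 2.09, 2.92, 0.34, -1.44]
-0.1 0.04 [-0.45, 0.53, 2.09, 2.87, 0.27, -1.38]
-0.1 0.08 [-0.45, 0.45, 2.08, 2.73, 0.18, -1.24]
-0.1 0.12 [-0.45, 0.36, 2.06, 2.3, 0.1, -0.8]
-0.15 0.01 [-0.46, 0.56, 2.21, 2.94, 0.42, -1.47]
-0.15 0.04 [-0.46, 0.48, 2.21, 2.9, 0.34, -1.42]
-0.15 0.08 [-0.46, 0.38, 2.2, 2.79, 0.24, -1.31]
-0.15 0.12 [-0.46, 0.29, 2.18, 2.5, 0.14, -1.02]
-0.2 0.01 [-0.48, 0.53, 2.33, 2.95, 0.5, -1.49]
-0.2 0.04 [-0.48, 0.44, 2.33, 2.91, 0.41, -1.45]
-0.2 0.08 [-0.48, 0.32, 2.32, 2.81, 0.29, -1.35]
-0.2 0.12 [-0.48, 0.21, 2.29, 2.58, 0.17, -1.11]
pl -0.13 0.13 [-0.03, 0.12, 2.35, 1.91, 0.24, -0.58]
pl -0.13 0.02 [-0.03, 0.45, 2.4, 2.67, 0.52, -1.38]
pl -0.05 0.02 [0.04, 0.51, 2.21, 2.66, 0.4, -1.3]
pl 0.045 0.02 [0.09, 0.61, 1.98, 2.55, 0.26, -1.14]
pl 0.045 0 [0.09, 0.65, 1.98, 2.63, 0.3, -1.22]
```

```bash
python3 - <<'E'
from h import *
L=np.deg2rad(45); L2=np.deg2rad(65)
f=lambda q: None if q is None else np.round(q,2).tolist()
az=np.deg2rad(-20); Rj=lean(az,L,-1); g=np.array([.6647,-.2398,.064]); F=np.array([np.cos(az),np.sin(az),0])
Rl=lean(az,L2,-1); Rp=lean(a,L,-1); Rq=lean(a,L2,-1)
W=[(g+.05*Z-.03*F,Rj),(g+.15*Z-.07*F,Rl),(O-.13*X+.22*Z,Rq),(O-.13*X+.092*Z,Rp)]
for p,R in W: print(f(manip.inverse_kinematics(tcp(p,R),R)))
for p,R in W:
    try: manip.move_l(tcp(p,R),R,max_speed=.1); st(np.round(p,2))
    except manip.Unreachable as e: print("stop",p,e); break
im,_=cloud("scene"); cv2.imwrite("pics/s2.png",im[:,:,::-1])
E
```

```text
[-0.44, 0.59, 1.91, 2.73, 0.16, -1.22]
[-0.46, 0.42, 2.12, 2.95, 0.55, -1.45]
[-0.09, 0.2, 2.49, 2.6, 0.73, -1.32]
[-0.03, 0.45, 2.4, 2.67, 0.52, -1.38]
[ 0.64 -0.23  0.11] t 19.54 F [-0.   0.3 -1.2] w 0.551 gf 41.0
[ 0.6  -0.22  0.21] t 20.81 F [-0.9  0.5 -1.5] w 0.552 gf 41.0
[0.47 0.09 0.22] t 24.38 F [ 0.6  0.4 -1.4] w 0.553 gf 41.0
[0.47 0.09 0.09] t 25.86 F [-0.8  0.  -0.1] w 0.556 gf 41.0
```

View pics/s2.png

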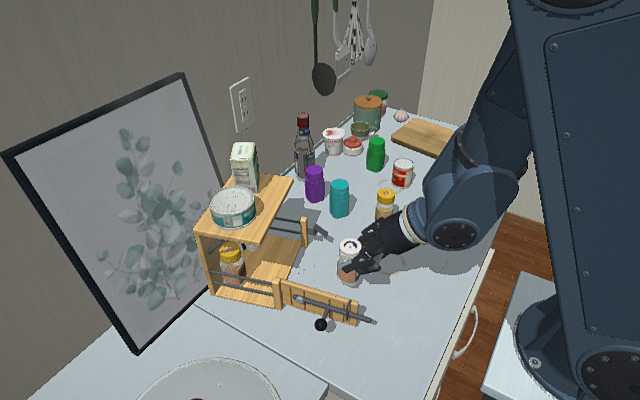

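The jar is held in front of the bay at (348,260). I'll measure its height and tilt before entering, because the weight reading changed.

```bash
cat >> h.py <<'E'
def capfit(c,xy):
    im,W=cloud(c); m=(np.linalg.norm(W[...,:2]-xy,axis=2)<.04)&(im.min(2)>90)&(im.max(2).astype(int)-im.min(2)<40)&(W[...,2]>.085)&(W[...,2]<.16)
    w=W[m]; w=w[w[:,2]>np.percentile(w[:,2],90)-.012]
    c0=w.mean(0); n=np.linalg.svd(w-c0)[2][2]; n*=np.sign(n[2])
    return len(w),c0.round(4),n.round(3),w.max(0).round(3)
E
python3 - <<'E'
from h import *
print((O-.13*X).round(4),capfit("scene",(O-.13*X)[:2]));print(capfit("top",(O-.13*X)[:2]));print(manip.current_ee_pos(),manip.current_force())
E
```

```text
[0.4667 0.0884 0.    ] (336, array([0.4654, 0.0929, 0.1259]), array([0.01 , 0.083, 0.996]), array([0.489, 0.121, 0.14 ]))
(407, array([0.4669, 0.0873, 0.1258]), array([ 0.041, -0.045,  0.998]), array([0.489, 0.111, 0.145]))
[0.47953627 0.09224479 0.07884023] [-0.08882483 -0.28593708 -0.37539449]
```

The cap top is at 0.126, as expected, and the jar is upright. Entering the bay.

```bash
python3 - <<'E'
from h import *
Rp=lean(a,np.deg2rad(45),-1)
pl=lambda x,z: tcp(O+x*X+(.072+z)*Z,Rp)
manip.move_l(pl(-.13,.01),Rp); st()
manip.move_l(pl(.047,.01),Rp,max_speed=.09); st("in")
manip.move_l(pl(.047,-.0005),Rp,max_speed=.03); st("low")
manip.set_gripper(.68,20); manip.dwell(.3); st("open")
manip.set_gripper(.8); manip.move_l(pl(-.12,.0),Rp,max_speed=.12); st("out")
manip.move_l(tcp(O-.14*X+.17*Z,lean(a,np.deg2rad(60),-1)),lean(a,np.deg2rad(60),-1)); 
im,W=cloud("scene"); cv2.imwrite("pics/s3.png",im[:,:,::-1])
c=(O+.047*X)[:2];print(c,capfit("scene",c))
E
```

```text
t 26.26 F [-0.  -0.5 -1.7] w 0.555 gf 41.1
in t 28.38 F [ 1.3 -0.4 -0.9] w 0.554 gf 41.1
low t 28.88 F [-5.9 -0.3 11.5] w 0.557 gf 42.0
open t 29.44 F [-0.1 -0.   0.1] w 0.68 gf 0.0
out t 31.25 F [-0.3 -0.3 -0.7] w 0.8 gf 0.0
[0.63595591 0.14001009] (231, array([0.6297, 0.1447, 0.1054]), array([-0.082,  0.116,  0.99 ]), array([0.651, 0.165, 0.11 ]))
```

View pics/s3.png

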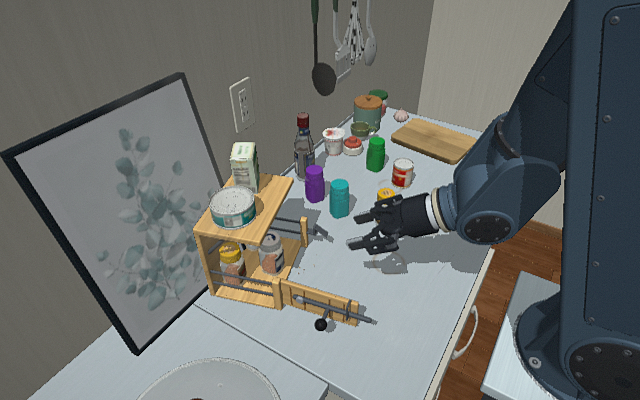

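The jar stands upright in the bay at (271,253). Next I'll measure the knob, regrasp it and lead the gate shut.

```bash
python3 - <<'E'
from h import *
p,R=knob(1.7,0); k=p+.019*Z
for c in ("top","scene"):
    im,W=cloud(c); m=(im.max(2)<45)&(np.linalg.norm(W-k,axis=2)<.025); print(c,m.sum(),k.round(4),W[m].mean(0).round(4),W[m].min(0).round(4),W[m].max(0).round(4))
print(np.round(manip.inverse_kinematics(p+.15*Z,R),2),np.round(manip.current_qpos(),2))
manip.set_gripper(.6,30)
manip.move_ptp(p+.15*Z,R); st()
im,W=cloud("wrist"); m=(im.max(2)<45)&(np.linalg.norm(W-k,axis=2)<.025); print(m.sum(),W[m].mean(0).round(4),W[m].min(0).round(4),W[m].max(0).round(4))
E
```

```text
top 70 [0.4431 0.2447 0.062 ] [0.4442 0.2401 0.0716] [0.4359 0.2314 0.0667] [0.4524 0.2484 0.0785]
scene 107 [0.4431 0.2447 0.062 ] [0.4406 0.2466 0.0697] [0.4323 0.2349 0.0591] [0.4513 0.2553 0.0763]
[ 0.41  0.32  1.8  -0.    1.02  0.25] [-0.09  0.32  2.51  2.65  0.76 -1.4 ]
t 34.86 F [-0.2  0.4  0.2] w 0.602 gf 0.0
649 [0.4433 0.2442 0.0697] [0.4323 0.22   0.0615] [0.4541 0.2545 0.075 ]
```

```bash
python3 - <<'E'
from h import *
p,R=knob(1.7,0)
manip.move_l(p,R,max_speed=.1); manip.set_gripper(.15,30); st("grip")
manip.move_l(knob(1.7,.27)[0],R,max_speed=.05)
for g in (1.4,1.1,.8,.5,.2):
    swing(g+.3,g,.27,2); st(g)
swing(.2,0,.27,3); st("shut")
p,R=knob(0,.27); n=-X
manip.move_l(knob(0,.13)[0],R,max_speed=.04); manip.move_l(knob(0,0)[0],R,max_speed=.04); st("lowered")
manip.set_gripper(.6); st("open")
p=knob(0,0)[0]; manip.move_l(p+.14*Z,R,max_speed=.12); st("up")
im,W=cloud("wrist"); cv2.imwrite("pics/w4.png",im[:,:,::-1])
k=p+.019*Z; m=(im.max(2)<45)&(np.linalg.norm(W-k,axis=2)<.025); print(k,W[m].mean(0).round(4),W[m].min(0).round(4),W[m].max(0).round(4))
E
```

```text
grip t 36.93 F [ 2.4 -2.2  3.8] w 0.256 gf 29.3
1.4 t 38.09 F [ 1.1 -0.7  2.8] w 0.257 gf 30.1
1.1 t 38.77 F [ 0.9 -0.9  1.4] w 0.257 gf 30.1
0.8 t 39.46 F [ 0.3 -2.1  3.1] w 0.259 gf 30.2
0.5 t 40.14 F [-2.6 -4.8  4. ] w 0.259 gf 30.3
0.2 t 40.83 F [-4.8 -8.   0.9] w 0.258 gf 30.4
shut t 41.58 F [ -2.9 -13.2   1.1] w 0.253 gf 30.5
lowered t 42.27 F [-1.8 -8.3  5.4] w 0.259 gf 31.9
open t 42.67 F [-0.2  0.3 -0.2] w 0.603 gf 0.0
up t 43.98 F [-0.6  0.3 -0.2] w 0.606 gf 0.0
[0.54655974 0.08347404 0.062     ] [0.5459 0.0828 0.0696] [0.5355 0.0722 0.0617] [0.5712 0.0937 0.0744]
```

View pics/w4.png

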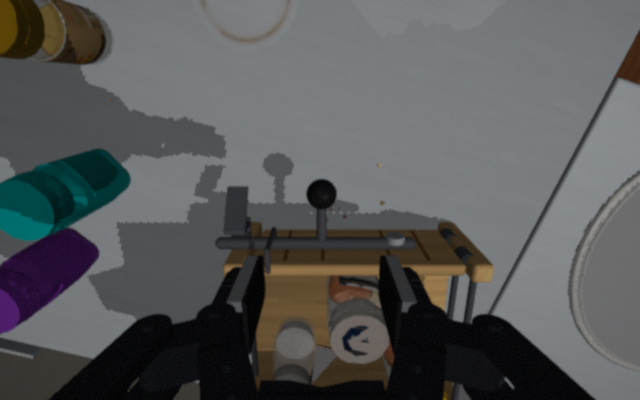

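The knob and bar are back where they started: knob at (321,194), bar behind the catch. One last check of the jar's tilt and position.

```bash
python3 - <<'E'
from h import *
im,W=cloud("wrist"); Rk=np.stack([X,Y,Z],1); V=(W-O)@Rk
m=(abs(V[...,0]-.047)<.035)&(abs(V[...,1])<.03)&(V[...,2]>.1)&(V[...,2]<.115); v=V[m]
A=np.c_[v[:,:2],np.ones(len(v))]; print(len(v),np.linalg.lstsq(A,v[:,2],rcond=None)[0],v.mean(0))
for lo,hi in ((.03,.06),(.06,.085),(.09,.102)):
    s=V[(abs(V[...,0]-.045)<.035)&(abs(V[...,1])<.035)&(V[...,2]>lo)&(V[...,2]<hi)]
    if len(s)>20:
        B=np.c_[2*s[:,:2],np.ones(len(s))]; c=np.linalg.lstsq(B,(s[:,:2]**2).sum(1),rcond=None)[0]; print(lo,len(s),c[:2],np.sqrt(c[2]+c[:2]@c[:2]))
E
```

```text
2465 [0.02780595 0.00985077 0.10379866] [0.04574426 0.00037241 0.10507429]
0.03 425 [0.04701906 0.00112409] 0.02419530822965582
0.06 1022 [ 0.04584104 -0.00038511] 0.02192944229693734
0.09 596 [0.04812427 0.00080681] 0.02267599065388153
```

The jar is upright at rack x = 46, y = 0 mm, with its cap top at 105 mm. Handing in.

```bash
python3 - <<'E'
from h import *
manip.dwell(.3); print(manip.sign_off(),manip.current_time())
E
```

```text
the job is handed in; nothing more can be done
the job is handed in; nothing more can be done
```

The white-capped jar stands upright in the rack about 46 mm behind the gate, the gate is shut with the bar down in its catch, and the job is handed in (verdict not shown).

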